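Set the light and examine the blue-taped sherd

ROBOT

A 7-joint arm with a two-finger parallel gripper is mounted at the origin on the work surface. World frame = base frame: x ahead of the robot, y to its left, z up, the work surface at z = 0. Lengths are in m, angles in rad, forces in N, time in s.
With the tool pointing down it reaches from about 0.4 to 0.85 m from the base axis. Payload 4.5 kg.
Tool frame: the origin (TCP) lies midway between the tips of the shut fingers; the grasp point (between the pads) lies 19 mm behind it (grip_point_offset is the distance from the TCP to the grasp point, in m); z points along the fingers, y is the line along which they close (so a half turn about z gives the same grasp; the last joint's range is limited). The gripper opens to 88 mm and grips with 3 to 60 N. Pads are 18 mm wide; open, the fingers measure 123 mm over their backs; the gripper's body (75 mm by 187 mm) begins 45 mm behind the grasp point.
Start: joints at [0.034, 0.689, -0.195, 1.565, 0.157, 0.902, -0.215], TCP at [0.625, 0, 0.239] pointing down, gripper open.
Joint ranges: [-3.01, 3.01], [-0.46, 2.08], [-1.47, 1.51], [0.13, 2.56], [-1, 4.14], [0.04, 2.09], [-2.66, 2.66]. Speed limits (rad/s): [2.57, 2.57, 3.14, 3.14, 3.14, 3.14, 3.14].

INTERFACE

Orientations are given as a unit quaternion [x, y, z, w].
In Python, from workcell import state, capture, camera_model, job_done, grip_point_offset gives the robot as it stands.
- The arm moves only by the tool send_rows, never from a script. Its argument "moves" is text: rows parted by semicolons, each of 7 numbers parted by spaces: the shift along the world's x, y, z in cm, then the turn, a rotation vector about the world's x, y, z in rad, then the opening, from -1 (shut) to 1 (fully open). In form: dx dy dz ax ay az jaw; .... A call has 1 to 20 rows; each row shifts and turns the commanded pose from where the row before left it; what a row does not reach is not made up. A row lasts 1/12 s, in which the tool goes at most 41.7 mm and 7.16 degrees, less where a joint would pass 70% of its speed; a pose out of reach is approached as far as the arm can. A call with a gripper value outside its range is refused whole. The fingers move at their own pace and stop on an object; "squeeze" is the grip in N (left out, the last holds). Time passes only in rows, so rows that do not move let the fingers close. It gives the time, the measured TCP pose, the force, the opening and the grip force at its end, in the units of the state.
- state(): the state, without advancing time (a new reading comes with each control period).
- capture(name): name is "scene" or "side" or "wrist"; returns the picture (400x640x3 uint8, blue, green, red); there is no depth.
- camera_model(name): a dict with "camera_matrix" (3x3 intrinsics, pixels), "rvec" (rotation vector, rad) and "tvec" (3), from world to camera coordinates, as OpenCV has them; the wrist camera has in their place "tool_from_camera" (4x4, takes a point from camera to tool coordinates, whose origin is the TCP and whose axes are the flange's). Camera axes: x right, y down, z forward; pixel columns grow to the right and rows downward; lengths in m; the calibration is good to about 2 mm. A picture is of the moment at which its call begins: read the wrist's pose just before it. camera_model takes no time and is no camera call.
- job_done(): hands the job in; it is judged then, once.
The state is a dict: "clock": time; "joints": joint angles; "qd": joint speeds; "tau": joint torques, N m; "position": TCP position; "tool_rot": TCP orientation; "ft_force": force on the tool from outside, world axes, zero at the start; "wrist_torque": the same for the moment, N m; "finger_gap": finger opening in m; "grasp_force": force on a finger pad.
Only numpy, scipy, OpenCV 4.12 (cv2) and the standard library are available. Lean on these libraries where they do the work, as an engineer would, in place of code of your own. Each camera call takes 0.05 s, during which the arm holds its last target. There are 200 camera calls.

TASK

Turn the console's dial until its white pointer stands at the red index mark and let go of it. Then take the hand microscope off its charging pad, hold it square to the middle of the blue tape with its nose about 40 mm off, still for a good second, and stand it gently back upright near the middle of the pad. Touch neither sherd nor easel, and do not disturb anything else on the table.

Things in the scene. Friction and masses are not known exactly. Their poses are not given: they have to be found in the camera images.
- dial (a joint): the dial's angle (rad): 0 when its pointer points straight up the sloping face, growing clockwise as seen facing the dial; turns freely from -2.4 to 2.4 with light friction and stays where it is left
- console: grey light console fixed to the table, 139 mm deep, 190 mm wide, 35 mm high in front and 115 mm at the back; its black sloping face, tilted 30 degrees, looks up and towards the robot and has the dial in its middle; origin: centre of its underside; x: from its front to its back
- dial_grip (a point): grip point of the dial, on its axis, 30 mm above the dial's underside. A black disc 64 mm across, 8 mm thick, carries a grey grip bar 14 mm wide, 58 mm long; the bar's top is 8 mm above this point, the disc's top 22 mm below it. x: along the bar towards the pointer end; z: along the axis, out of the face
- dial_pointer (a point): end of the dial's pointer (white line on the bar), 34 mm from the axis along the bar, level with the dial's underside; axes as dial_grip
- index_mark (a point): middle of the inner part of the red mark on the silver ring round the dial, 34 mm from the axis, level with the dial's underside; the red mark is 16 degrees wide; x: from the axis out through the mark; z: along the axis, out of the face. Coincides with dial_pointer when the dial is set exactly
- scope: cordless hand microscope, a white upright cylinder with an orange band and a blue spot on top, 36 mm thick above 28 mm, clear nose 40 mm thick and aluminium foot ring 44 mm across at the bottom, 132 mm tall, 0.18 kg; starts standing on its nose on the charging pad. Origin: centre of the nose's underside; z: from the nose up through the body, so it looks along -z
- scope_grip (a point): point on the microscope's axis, 100 mm above its nose, a good height to grip; axes as scope
- scope_focus (a point): point on the microscope's axis 40 mm in front of (below) its nose, where it is in focus; axes as scope
- dock: black round charging pad fixed to the table, 96 mm across (90 mm at its flat top), 12 mm high; origin: centre of its underside
- blue_tape (a point): middle of the blue tape (28 x 42 mm) on a sherd of ochre pottery fixed to a sloping plywood easel; z: straight out of the tape, tilted 30 degrees from vertical towards the easel's front
- easel_blue: the fixed plywood easel carrying the sherd with blue tape: 113 mm deep, 130 mm wide, 20 mm high in front and 85 mm at the back, its slope facing the robot; origin: centre of its underside; the sherd (about 120 mm across, 10 mm thick) lies on the slope
- easel_white: a like easel whose brown sherd carries white tape; not to be examined; origin: centre of its underside
- loose_sherd0: loose brown pottery fragment lying flat, about 68 x 52 x 11 mm; a bystander; origin: centre of its underside
- loose_sherd1: loose ochre pottery fragment lying flat, about 60 x 48 x 11 mm; a bystander; origin: centre of its underside
- loose_sherd2: loose dark brown pottery fragment lying flat, about 52 x 40 x 11 mm; a bystander; origin: centre of its underside
- loose_sherd3: loose dark brown pottery fragment lying flat, about 60 x 48 x 11 mm; a bystander; origin: centre of its underside
- brush: wooden-handled brush lying flat, 190 mm long; a bystander; origin: centre of its underside, axis along x from the handle
- tape_roll: roll of blue tape lying flat, 72 mm across, 22 mm high; a bystander; origin: centre of its underside
- glue: amber glass jar, 48 mm across, 90 mm tall; a bystander; origin: centre of its underside
Mind the look-alikes: they are no part of the job. Leave any purple look-alike of the scope alone.

How it is judged:
By the outcome, as a careful person would: the job done as asked, in the order asked, and still so for the second after the job is handed in, with the robot touching nothing.
It also fails if it takes over 58 s, if anything falls off the work surface, if the arm or the gripper's body presses on something with over 40 N, if the wrist force passes 120 N, or if a joint passes its speed limit or range.

## Working session

There is one attempt and no reset: what is moved stays moved. The work goes in short steps, Python scripts to look and compute and a tool call to move; the robot and the scene stay as the last step left them, time stands still between calls to the robot, and variables do not carry over. Pictures are saved under pics/ and viewed, at most 10 in all, crops included, and the job is handed in when it is done.

Besides the shell and the picture viewer there is one more tool, called after "Request:" by a JSON object that holds its "fn" and its "kwargs". send_rows: Moves the arm, as the interface text tells. Its arguments: {"type":"object","properties":{"moves":{"type":"string"},"squeeze":{"type":"number"}},"required":["moves"]}

```bash
mkdir -p pics; ls
python3 - <<'E'
from workcell import *
import cv2,numpy as np
for n in ["scene","side"]:
    i=capture(n); cv2.imwrite(f"pics/{n}0.png",i)
    m=camera_model(n); print(n,m)
print(camera_model("wrist"),grip_point_offset,state())
E
```

```text
pics
scene {'camera_matrix': array([[452.85491303,   0.        , 324.21944012],
       [  0.        , 452.85491303, 191.33574825],
       [  0.        ,   0.        ,   1.        ]]), 'rvec': array([ 1.62196348,  2.05678685, -0.73545652]), 'tvec': array([ 0.11423598, -0.37376618,  1.5353967 ])}
side {'camera_matrix': array([[498.97979446,   0.        , 318.65368396],
       [  0.        , 498.97979446, 196.16852597],
       [  0.        ,   0.        ,   1.        ]]), 'rvec': array([ 2.20423135, -0.20191472,  0.08471606]), 'tvec': array([-0.56412163,  0.13231377,  1.39513563])}
{'camera_matrix': array([[345.91475361,   0.        , 319.94444847],
       [  0.        , 345.91475361, 199.96114304],
       [  0.        ,   0.        ,   1.        ]]), 'tool_from_camera': array([[-1.16965222e-03, -9.46120035e-01, -3.23814008e-01,
         8.45925481e-02],
       [ 9.99999283e-01, -1.18987279e-03, -1.35537355e-04,
        -1.11350455e-04],
       [-2.57062871e-04, -3.23813934e-01,  9.46120748e-01,
        -1.47099291e-01],
       [ 0.00000000e+00,  0.00000000e+00,  0.00000000e+00,
         1.00000000e+00]])} 0.0187 {'clock': 0.1, 'joints': array([ 0.0337851 ,  0.68988565, -0.19450428,  1.56622316,  0.15729883,
        0.90249548, -0.21509534]), 'qd': array([-3.00253186e-03, -1.89645116e-03,  1.53666356e-03, -2.51429193e-03,
       -8.73702815e-04, -6.32145554e-05,  1.55003721e-05]), 'tau': array([-3.08775299e-03, -5.28501892e+01, -1.27141513e+00, -1.53837240e+01,
       -5.25604945e-02,  1.96265515e-03,  5.71585565e-05]), 'position': array([ 6.24442331e-01, -4.22597944e-05,  2.38003350e-01]), 'tool_rot': array([ 7.07077956e-01,  7.07135140e-01, -6.16996385e-04, -5.26592003e-04]), 'ft_force': array([-0.40492064,  0.41225063, -0.13536711]), 'wrist_torque': array([ 0.00582722,  0.04181378, -0.05485771]), 'grasp_force': 0.0, 'finger_gap': 0.08847140872267664}
```

View pics/scene0.png

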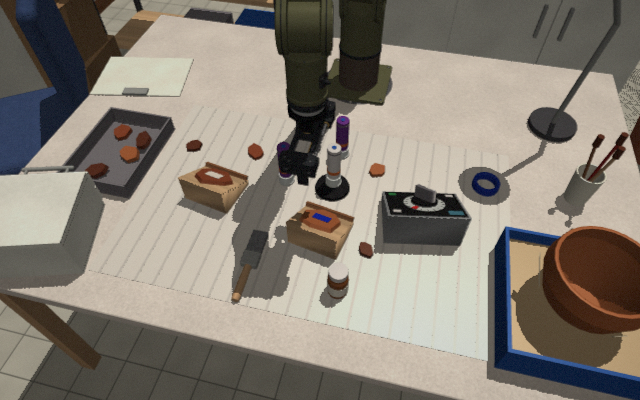

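View pics/side0.png

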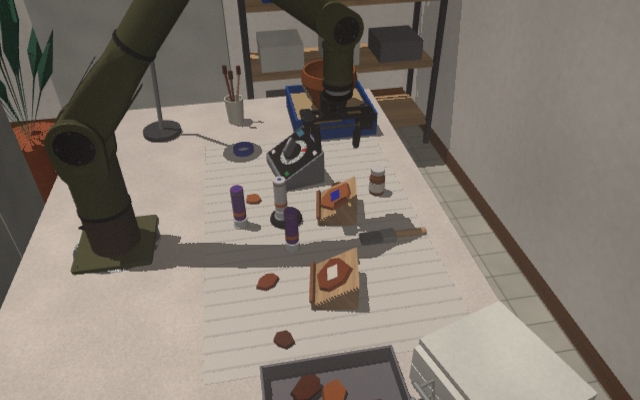

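```bash
cat > h.py <<'E'
import numpy as np,cv2
from scipy.spatial.transform import Rotation as R
from workcell import *
def ray(n,uv,st=None):
    m=camera_model(n);K=m["camera_matrix"]
    d=np.linalg.inv(K)@np.array([uv[0],uv[1],1.])
    if n=="wrist":
        T=np.eye(4);T[:3,:3]=R.from_quat(st["tool_rot"]).as_matrix();T[:3,3]=st["position"]
        T=T@m["tool_from_camera"];o=T[:3,3];d=T[:3,:3]@d
    else:
        A=cv2.Rodrigues(m["rvec"])[0];o=-A.T@m["tvec"];d=A.T@d
    return o,d/np.linalg.norm(d)
def plane(o,d,p,n): return o+d*(np.dot(np.subtract(p,o),n)/np.dot(d,n))
def tri(rs):
    A=sum(np.eye(3)-np.outer(d,d) for o,d in rs);b=sum((np.eye(3)-np.outer(d,d))@o for o,d in rs)
    p=np.linalg.solve(A,b);e=[np.linalg.norm(np.cross(p-o,d)) for o,d in rs];return p,np.round(e,4)
E
python3 - <<'E'
import cv2,numpy as np
s=cv2.imread("pics/scene0.png");t=cv2.imread("pics/side0.png")
f=lambda i,x,y,w,h:cv2.resize(i[y:y+h,x:x+w],(400,300),interpolation=cv2.INTER_CUBIC)
a=np.hstack([f(s,375,175,100,75),f(s,270,140,100,75)]);b=np.hstack([f(t,250,115,100,75),f(t,270,160,100,75)])
o=np.vstack([a,b]); cv2.imwrite("pics/crop1.png",np.clip(o*1.4,0,255).astype(np.uint8))
E
```

```text
(no output)
```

View pics/crop1.png

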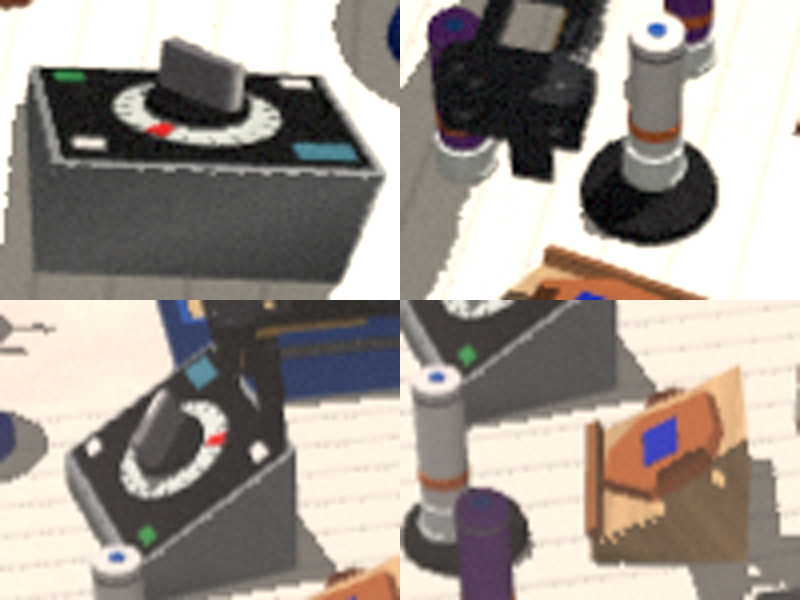

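Run:
```python
from h import *
S=dict(fl=(455.5,193.75),fr=(384.5,192),br=(388,215.75),bl=(470.5,219.5),red=(415,207.5),ring=(424.5,203),scope_top=(334,147.5),tape=None)
D=dict(fl=(267.5,153.75),fr=(283.75,179.5),br=(323.25,153),bl=(303.75,126.25),red=(304.3,150),ring=(293.8,152.5),scope_top=(279.2,179.3))
s=cv2.imread("pics/scene0.png").astype(int);t=cv2.imread("pics/side0.png").astype(int)
for nm,i,(x,y,w,h),dd in(("scene",s,(295,205,50,30),S),("side",t,(315,175,40,40),D)):
    c=i[y:y+h,x:x+w];m=(c[...,0]>c[...,2]+60)
    v,u=np.nonzero(m);dd["tape"]=(x+u.mean(),y+v.mean());print(nm,dd["tape"],m.sum())
for k in S:
    p,e=tri([ray("scene",S[k]),ray("side",D[k])]);print(k,p.round(4),e)
# dock ring by plane z=.012
for n,uv in(("scene",(270+650/4,140+190/4)),("scene",(332.5,187)),("side",(287,217.5))):
    print(plane(*ray(n,uv),[0,0,.012],[0,0,1]).round(4))
```

```text
scene (np.float64(321.49333333333334), np.float64(217.32)) 75
side (np.float64(334.55555555555554), np.float64(194.9206349206349)) 63
fl [0.4548 0.3411 0.0333] [0.0027 0.0027]
fr [0.4925 0.1625 0.0397] [0.0015 0.0015]
br [0.6216 0.1819 0.1108] [0.0001 0.0001]
bl [0.588  0.3664 0.1097] [0.0004 0.0004]
red [0.5699 0.2405 0.0932] [0.0005 0.0005]
ring [0.5373 0.2623 0.0752] [0.0015 0.0015]
scope_top [0.4669 0.0195 0.1426] [0.0001 0.0001]
tape [0.6261 0.0259 0.061 ] [0.0003 0.0003]
[0.4253 0.2848 0.012 ]
[0.4866 0.022  0.012 ]
[0.4808 0.0089 0.012 ]
```

```bash
cat >> h.py <<'E'
def plan(p,Rm,st=None,v=4.0,w=.12):
    st=st or state();d=(np.asarray(p)-st["position"])*100
    r=(R.from_matrix(Rm)*R.from_quat(st["tool_rot"]).inv()).as_rotvec()
    n=int(np.ceil(max(np.linalg.norm(d)/v,np.linalg.norm(r)/w,1)))
    print("tot cm",d.round(2),"rot",r.round(4),"rows",n,"each",(d/n).round(2),(r/n).round(4))
def frame(z,x):
    z=np.asarray(z)/np.linalg.norm(z);x=x-z*np.dot(x,z);x/=np.linalg.norm(x);return np.stack([x,np.cross(z,x),z],1)
psi=.195;c,s_=np.cos(psi),np.sin(psi)
n_=np.array([-.5*c,-.5*s_,.866]);u_=np.array([.866*c,.866*s_,.5]);r_=np.array([s_,-c,0])
dial=np.array([.538,.2625,.075])
bx=lambda th:np.cos(th)*u_+np.sin(th)*r_
E
python3 - <<'E'
from h import *
plan(dial+.15*n_,frame(-n_,bx(-.6)))
E
```

```text
tot cm [-16.    24.8   -3.31] rot [ 0.295  -0.4497 -0.758 ] rows 8 each [-2.    3.1  -0.41] [ 0.0369 -0.0562 -0.0947]
```

Request:
{"fn": "send_rows", "kwargs": {"moves": "-2 3.1 -0.41 0.0369 -0.0562 -0.0947 1;-2 3.1 -0.41 0.0369 -0.0562 -0.0947 1;-2 3.1 -0.41 0.0369 -0.0562 -0.0947 1;-2 3.1 -0.41 0.0369 -0.0562 -0.0947 1;-2 3.1 -0.41 0.0369 -0.0562 -0.0947 1;-2 3.1 -0.41 0.0369 -0.0562 -0.0947 1;-2 3.1 -0.41 0.0369 -0.0562 -0.0947 1;-2 3.1 -0.41 0.0369 -0.0562 -0.0947 1;0 0 0 0 0 0 1;0 0 0 0 0 0 1;0 0 0 0 0 0 1"}}

```text
clock: 1.02
position: [0.4999, 0.2141, 0.2303]
tool_rot: [0.878, 0.435, 0.195, 0.045]
ft_force: [0.0, 0.2, 0.2]
finger_gap: 0.0882
grasp_force: 0.0
```

Run:
```python
from h import *
st=state();i=capture("wrist");cv2.imwrite("pics/w1.png",i);np.save("w1.npy",st,allow_pickle=True)
print(st["joints"]);plan(dial+.15*n_,frame(-n_,bx(-.6)),st)
```

```text
[-0.74404003  0.51455198  0.27037056  2.21177259 -0.35980762  0.04696902
 -0.82814141]
tot cm [-3.55  3.39 -2.54] rot [ 0.0627 -0.1102 -0.1157] rows 2 each [-1.77  1.7  -1.27] [ 0.0314 -0.0551 -0.0578]
```

View pics/w1.png

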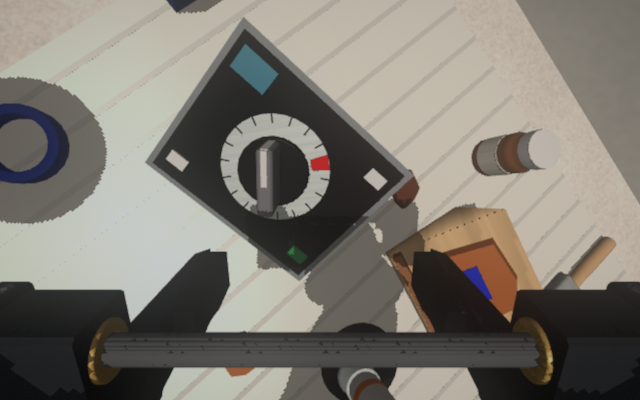

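Run:
```python
from h import *
st=np.load("w1.npy",allow_pickle=True).item()
i=cv2.imread("pics/w1.png");c=i[100:235,205:345]
cv2.imwrite("pics/w1c.png",cv2.resize(c,None,fx=4,fy=4,interpolation=cv2.INTER_CUBIC))
```

```text
(no output)
```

View pics/w1c.png

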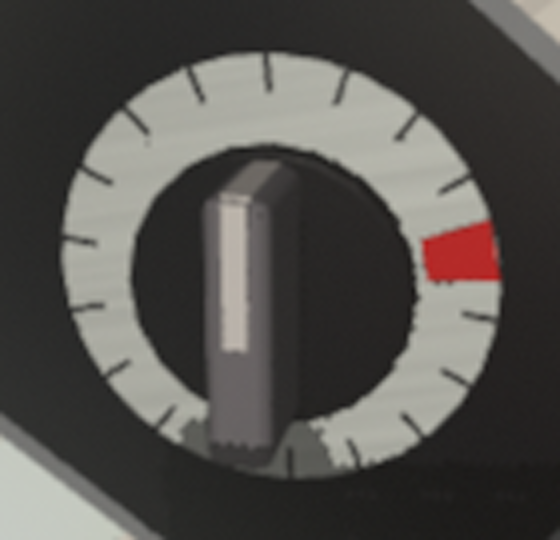

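Run:
```python
from h import *
st=np.load("w1.npy",allow_pickle=True).item()
P=lambda uv,h=0:plane(*ray("wrist",uv,st),dial+h*n_,n_)
i=cv2.imread("pics/w1.png").astype(int)
for nm,uv in dict(bl=(243,18),fl=(148,162),fr=(300,278),br=(410,175)).items(): print(nm,P(uv).round(4))
# ring: fit ellipse to bright in crop
c=i[100:235,205:345];m=((c.min(2)>110)).astype(np.uint8)
red=(c[...,2]>c[...,1]+60);v,u=np.nonzero(red);rc=(205+u.mean(),100+v.mean())
m|=red.astype(np.uint8);m=cv2.morphologyEx(m,cv2.MORPH_CLOSE,np.ones((5,5)))
k=max(cv2.findContours(m,cv2.RETR_EXTERNAL,cv2.CHAIN_APPROX_NONE)[0],key=cv2.contourArea)
h=cv2.convexHull(k)[:,0]+[205,100]
q=np.array([P(x) for x in h]);ab=np.stack([(q-dial)@u_,(q-dial)@r_],1).astype(np.float32)
(cc,rad)=cv2.minEnclosingCircle(ab);el=cv2.fitEllipse(ab*1000);print("ring",cc,rad,el)
ctr=dial+el[0][0]/1000*u_+el[0][1]/1000*r_;print("ctr",ctr)
def ang(p,o): d=p-o;return np.arctan2(d@r_,d@u_),np.linalg.norm(d)
print("red",rc,ang(P(rc),ctr))
f=lambda x,y:(205+x/4,100+y/4)
a,b=P(f(236,200),.038),P(f(240,442),.038)
d=a-b;print("bar",np.arctan2(d@r_,d@u_),np.linalg.norm(d),"mid off",(((a+b)/2-ctr)@u_,((a+b)/2-ctr)@r_))
a,b=P(f(234,197),.038),P(f(235,350),.038);d=a-b;print("white",np.arctan2(d@r_,d@u_),np.linalg.norm(d))
```

```text
bl [0.586  0.3678 0.114 ]
fl [0.4525 0.3401 0.0352]
fr [0.4891 0.1563 0.0354]
br [0.6209 0.183  0.113 ]
ring (-0.002886611269786954, 0.0007037489558570087) 0.05090557783842087 ((-2.8330540657043457, 0.4413158893585205), (100.74703216552734, 101.2703857421875), 131.68202209472656)
ctr [0.53567859 0.26159166 0.07358347]
red (np.float64(320.21333333333337), np.float64(163.19555555555556)) (np.float64(0.6966624557275224), np.float64(0.04278515099540923))
bar -0.6667768679647742 0.0525601633185534 mid off (np.float64(0.0016228722330861693), np.float64(-0.0011923440648210566))
white -0.656317638124453 0.03227722953803527
```

```bash
cat >> h.py <<'E'
ctr=np.array([.5365,.262,.0745])
def grip(th,back=0,dl=.4,hh=.034):
    b=bx(th);z=-(n_*np.cos(dl)+b*np.sin(dl));return ctr+hh*n_+(.0187-back)*z,frame(z,b)
E
python3 - <<'E'
from h import *
plan(*grip(-.66,.08));print(grip(-.66,.08),grip(-.66))
E
```

```text
tot cm [ 0.52  5.72 -6.81] rot [-0.248   0.1433 -0.1711] rows 3 each [ 0.17  1.91 -2.27] [-0.0827  0.0478 -0.057 ]
(array([0.50531242, 0.27075881, 0.16226835]), array([[ 0.69979348,  0.67398768,  0.2367059 ],
       [ 0.71385076, -0.67212783, -0.19662472],
       [ 0.02657398,  0.30656938, -0.95147729]])) (array([0.5242485 , 0.25502916, 0.08615174]), array([[ 0.69979348,  0.67398768,  0.2367059 ],
       [ 0.71385076, -0.67212783, -0.19662472],
       [ 0.02657398,  0.30656938, -0.95147729]]))
```

Request:
{"fn": "send_rows", "kwargs": {"moves": "0.17 1.9 -1.6 -0.083 0.048 -0.057 1;0.17 1.9 -2.6 -0.083 0.048 -0.057 1;0.17 1.9 -2.6 -0.083 0.048 -0.057 1;0 0 0 0 0 0 1;0 0 0 0 0 0 1"}}

```text
clock: 1.48
position: [0.5039, 0.2676, 0.1597]
tool_rot: [0.909, 0.389, 0.077, 0.132]
ft_force: [-0.4, -0.2, 1.3]
finger_gap: 0.0881
grasp_force: 0.0
```

Run:
```python
from h import *
print(state()["joints"]);plan(*grip(-.66,.08));plan(*grip(-.66))
```

```text
[-1.11054092  0.82070985  0.65548296  1.94815035 -0.4142421   0.42897578
 -1.03885821]
tot cm [0.14 0.31 0.26] rot [-0.0128  0.0023 -0.0188] rows 1 each [0.14 0.31 0.26] [-0.0128  0.0023 -0.0188]
tot cm [ 2.03 -1.26 -7.35] rot [-0.0128  0.0023 -0.0188] rows 2 each [ 1.02 -0.63 -3.68] [-0.0064  0.0011 -0.0094]
```

Request:
{"fn": "send_rows", "kwargs": {"moves": "0.14 0.31 0.26 -0.0128 0.0023 -0.0188 1;0.4 -0.32 -1.55 0 0 0 1;0.4 -0.32 -1.55 0 0 0 1;0.4 -0.32 -1.55 0 0 0 1;0.4 -0.32 -1.55 0 0 0 1;0.3 -0.3 -1.4 0 0 0 1;0 0 0 0 0 0 1;0 0 0 0 0 0 1"}}

```text
clock: 2.15
position: [0.5254, 0.2517, 0.093]
tool_rot: [0.914, 0.376, 0.076, 0.135]
ft_force: [-0.6, -0.0, -0.6]
finger_gap: 0.0882
grasp_force: 0.0
```

Run:
```python
from h import *
st=state();print(st["joints"],st["ft_force"]);plan(*grip(-.66))
cv2.imwrite("pics/w2.png",capture("wrist"))
```

```text
[-1.0086927   0.92538301  0.55686272  1.94775145 -0.46526751  0.30240127
 -1.01592188] [-0.55021653 -0.00337536 -0.56773269]
tot cm [-0.11  0.34 -0.69] rot [-0.0097  0.0051  0.0093] rows 1 each [-0.11  0.34 -0.69] [-0.0097  0.0051  0.0093]
```

View pics/w2.png

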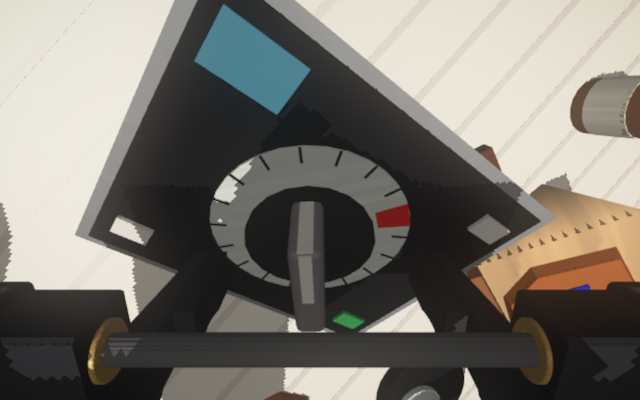

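Request:
{"fn": "send_rows", "kwargs": {"moves": "-0.11 0.34 -0.5 -0.01 0.005 0.009 1;0 0 -0.15 0 0 0 0.3;0 0 0 0 0 0 0;0 0 0 0 0 0 -1;0 0 0 0 0 0 -1;0 0 0 0 0 0 -1;0 0 0 0 0 0 -1;0 0 0 0 0 0 -1;0 0 0 0 0 0 -1", "squeeze": 8}}

```text
clock: 2.95
position: [0.5226, 0.2568, 0.0857]
tool_rot: [0.911, 0.382, 0.071, 0.139]
ft_force: [-4.6, -1.3, 9.5]
finger_gap: 0.0368
grasp_force: 5.0
```

Run:
```python
from h import *
st=state();print(st["joints"],st["ft_force"],st["finger_gap"]);plan(*grip(-.66))
for th in np.linspace(-.66,.70,14)[1:]:
    p,M=grip(th);p0,M0=grip(th-1.36/13)
    print(((p-p0)*100).round(2),R.from_matrix(M@M0.T).as_rotvec().round(4))
```

```text
[-1.02173369  0.94273919  0.55929975  1.93961355 -0.46507284  0.30804987
 -1.01762062] [-4.64241092 -1.28082587  9.4891979 ] 0.03675849472703273
tot cm [ 0.16 -0.18  0.04] rot [ 0.0024 -0.0017 -0.0029] rows 1 each [ 0.16 -0.18  0.04] [ 0.0024 -0.0017 -0.0029]
[-0.05  0.05 -0.02] [ 0.0513  0.0101 -0.0906]
[-0.04  0.06 -0.02] [ 0.0513  0.0101 -0.0906]
[-0.04  0.06 -0.01] [ 0.0513  0.0101 -0.0906]
[-0.03  0.07 -0.01] [ 0.0513  0.0101 -0.0906]
[-0.03  0.07 -0.01] [ 0.0513  0.0101 -0.0906]
[-0.02  0.07 -0.  ] [ 0.0513  0.0101 -0.0906]
[-0.01  0.07  0.  ] [ 0.0513  0.0101 -0.0906]
[-0.01  0.08  0.  ] [ 0.0513  0.0101 -0.0906]
[0.   0.08 0.01] [ 0.0513  0.0101 -0.0906]
[0.01 0.07 0.01] [ 0.0513  0.0101 -0.0906]
[0.01 0.07 0.02] [ 0.0513  0.0101 -0.0906]
[0.02 0.07 0.02] [ 0.0513  0.0101 -0.0906]
[0.03 0.07 0.02] [ 0.0513  0.0101 -0.0906]
```

Request:
{"fn": "send_rows", "kwargs": {"moves": "-0.1 0.08 0.4 0 0 0 -1;0 0 0 0 0 0 -1;0 0 0 0 0 0 -1;0 0 0 0 0 0 -1;0 0 0 0 0 0 -1", "squeeze": 8}}

```text
clock: 3.37
position: [0.5245, 0.2571, 0.0902]
tool_rot: [0.911, 0.382, 0.074, 0.14]
ft_force: [3.2, -3.5, 5.8]
finger_gap: 0.0138
grasp_force: 8.0
```

Run:
```python
from h import *
st=state();print(st["joints"],st["ft_force"],st["finger_gap"]);plan(*grip(-.66))
cv2.imwrite("pics/w3.png",capture("wrist"))
```

```text
[-1.02626404  0.93791312  0.56779253  1.93760879 -0.46248502  0.31263124
 -1.01924424] [ 3.18680441 -3.47119079  5.76558025] 0.013802718683205819
tot cm [-0.03 -0.2  -0.4 ] rot [ 0.0027  0.0038 -0.0028] rows 1 each [-0.03 -0.2  -0.4 ] [ 0.0027  0.0038 -0.0028]
```

View pics/w3.png

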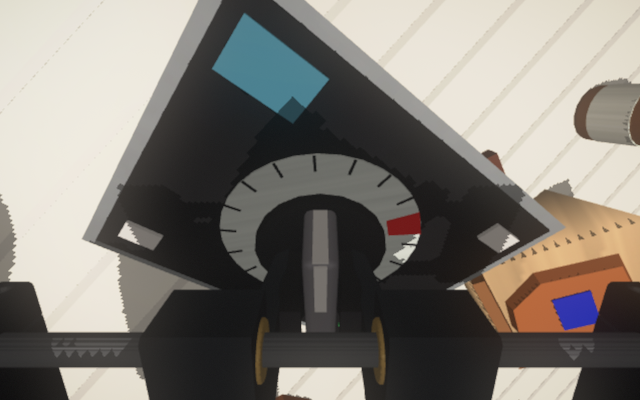

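Request:
{"fn": "send_rows", "kwargs": {"moves": "-0.05 0.05 -0.02 0.0513 0.0101 -0.0906 -1;-0.04 0.06 -0.02 0.0513 0.0101 -0.0906 -1;-0.04 0.06 -0.01 0.0513 0.0101 -0.0906 -1;-0.03 0.07 -0.01 0.0513 0.0101 -0.0906 -1;-0.03 0.07 -0.01 0.0513 0.0101 -0.0906 -1;-0.02 0.07 0 0.0513 0.0101 -0.0906 -1;0 0 0 0 0 0 -1;0 0 0 0 0 0 -1"}}

```text
clock: 4.08
position: [0.5233, 0.2593, 0.0896]
tool_rot: [0.992, 0.112, 0.065, 0.003]
ft_force: [1.9, -7.9, 9.7]
finger_gap: 0.0142
grasp_force: 8.0
```

Run:
```python
from h import *
st=state();print(st["joints"],st["ft_force"],st["finger_gap"]);plan(*grip(-.66+6*1.36/13));plan(*grip(.697))
```

```text
[-0.8015449   0.8655063   0.3936603   1.94234322 -0.76019664  0.34450469
 -1.1849091 ] [ 1.89354582 -7.86437152  9.65246191] 0.01423492327218645
tot cm [-0.12 -0.04 -0.42] rot [ 0.0037  0.006  -0.0014] rows 1 each [-0.12 -0.04 -0.42] [ 0.0037  0.006  -0.0014]
tot cm [-0.07  0.47 -0.34] rot [ 0.3632  0.0755 -0.6321] rows 7 each [-0.01  0.07 -0.05] [ 0.0519  0.0108 -0.0903]
```

Request:
{"fn": "send_rows", "kwargs": {"moves": "-0.02 0.07 0 0.052 0.0106 -0.0905 -1;-0.01 0.08 0 0.052 0.0106 -0.0905 -1;0 0.08 0.01 0.052 0.0106 -0.0905 -1;0.01 0.07 0.01 0.052 0.0106 -0.0905 -1;0.01 0.07 0.02 0.052 0.0106 -0.0905 -1;0.02 0.07 0.02 0.052 0.0106 -0.0905 -1;0.03 0.07 0.02 0.052 0.0106 -0.0905 -1;0 0 0 0 0 0 -1;0 0 0 0 0 0 -1"}}

```text
clock: 4.83
position: [0.521, 0.264, 0.0891]
tool_rot: [0.964, -0.213, 0.04, -0.157]
ft_force: [-4.2, -10.3, 6.8]
finger_gap: 0.0139
grasp_force: 8.0
```

Run:
```python
from h import *
st=state();print(st["joints"],st["ft_force"],st["finger_gap"]);plan(*grip(.697));i=capture("wrist")
cv2.imwrite("pics/w4.png",i)
```

```text
[-0.30127369  0.82436926 -0.22374122  2.04933015 -0.9986039   0.04277676
 -1.44523684] [ -4.23889911 -10.26947343   6.83099348] 0.013917751907198394
tot cm [ 0.16  0.01 -0.28] rot [-0.0004 -0.0058 -0.0013] rows 1 each [ 0.16  0.01 -0.28] [-0.0004 -0.0058 -0.0013]
```

View pics/w4.png

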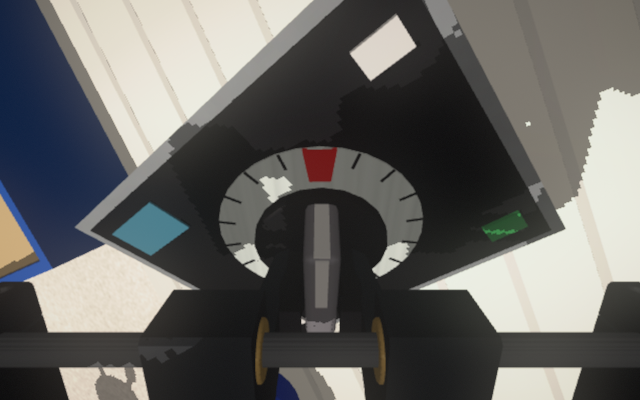

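Run:
```python
from h import *
print((-R.from_quat(state()["tool_rot"]).as_matrix()[:,2]).round(3))
```

```text
[-0.144 -0.284  0.948]
```

Request:
{"fn": "send_rows", "kwargs": {"moves": "0 0 0 0 0 0 0;0 0 0 0 0 0 0.5;0 0 0 0 0 0 1;0 0 0 0 0 0 1;0 0 0 0 0 0 1"}}

```text
clock: 5.3
position: [0.5217, 0.2692, 0.0903]
tool_rot: [0.964, -0.21, 0.041, -0.159]
ft_force: [-0.1, -0.4, 0.3]
finger_gap: 0.045
grasp_force: 0.0
```

Request:
{"fn": "send_rows", "kwargs": {"moves": "-0.2 -0.43 1.42 0 0 0 1;-0.3 -0.57 1.9 0 0 0 1;-0.36 -0.71 2.37 0 0 0 1;-0.36 -0.71 2.37 0 0 0 1;0 0 1 0 0 0 1;0 0 0 0 0 0 1"}}

```text
clock: 5.8
position: [0.5109, 0.2444, 0.1834]
tool_rot: [0.963, -0.211, 0.043, -0.16]
ft_force: [-0.5, 0.3, -0.5]
finger_gap: 0.0852
grasp_force: 0.0
```

Run:
```python
from h import *
st=state();print(st["joints"],st["position"],st["ft_force"]);i=capture("wrist");np.save("w5.npy",st,allow_pickle=True)
cv2.imwrite("pics/w5.png",i)
# scope pad etc also
P=lambda uv,h=0:plane(*ray("wrist",uv,st),ctr+h*n_,n_)
c=i.astype(int);red=(c[...,2]>c[...,1]+60)&(c[...,1]<70);n,l,s,ce=cv2.connectedComponentsWithStats(red.astype(np.uint8))
for k in range(1,n):
    if s[k,4]>40:
        d=P(ce[k])-ctr;print("red?",ce[k].round(1),s[k,4],np.arctan2(d@r_,d@u_).round(3),np.linalg.norm(d).round(4))
```

```text
[-0.44238338  0.63336492  0.05442383  2.05808864 -0.91867703  0.3064194
 -1.54058312] [0.51086521 0.24442617 0.18341585] [-0.48566747  0.26036196 -0.47103817]
red? [334.6 132.7] 333 0.683 0.0399
```

View pics/w5.png

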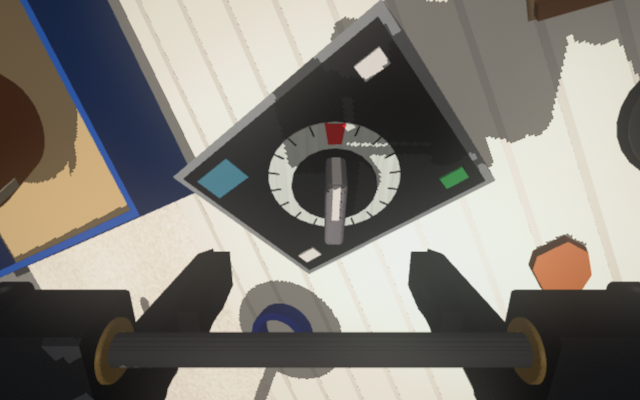

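Run:
```python
from h import *
s=cv2.imread("pics/scene0.png").astype(int);t=cv2.imread("pics/side0.png").astype(int)
for nm,i in(("scene",s),("side",t)):
    m=((i[...,0]>i[...,1]+15)&(i[...,2]>i[...,1]+8)&(i[...,0]<140)).astype(np.uint8)
    n,l,st,ce=cv2.connectedComponentsWithStats(m)
    for k in range(1,n):
        if st[k,4]>40:print(nm,st[k],ce[k].round(1))
w=cv2.imread("pics/w5.png").astype(int);st=np.load("w5.npy",allow_pickle=True).item()
c=w[155:245,322:350];v,u=np.nonzero(c.min(2)>70)
P=lambda uv,h=0:plane(*ray("wrist",uv,st),ctr+h*n_,n_)
a,b=P((336,185),.038),P((335.3,220),.038);d=a-b;print("ptr",np.arctan2(d@r_,d@u_),np.linalg.norm(d))
plan([.60,.03,.23],frame([0,0,-1],np.array([1.,0,0])))
```

```text
scene [336 116  14  28 286] [342. 130.]
scene [277 142  13  16  89] [282.2 147.3]
side [230 185  13   9  79] [235.9 189.1]
side [232 195  11  18 160] [237.  203.4]
side [284 207  13  10  84] [290.3 212. ]
side [285 217  13  20 192] [291.  226.6]
ptr 0.6807011398612016 0.03199530706485489
tot cm [  8.97 -21.45   4.8 ] rot [-0.3231  0.0846  0.4267] rows 6 each [ 1.5  -3.58  0.8 ] [-0.0538  0.0141  0.0711]
```

Request:
{"fn": "send_rows", "kwargs": {"moves": "0 0 2 0 0 0 1;1.5 -3.58 1 -0.0538 0.0141 0.0711 1;1.5 -3.58 0.8 -0.0538 0.0141 0.0711 1;1.5 -3.58 0.8 -0.0538 0.0141 0.0711 1;1.5 -3.58 0.5 -0.0538 0.0141 0.0711 1;1.5 -3.58 0 -0.0538 0.0141 0.0711 1;1.5 -3.58 0 -0.0538 0.0141 0.0711 1;0 0 0 0 0 0 1;0 0 0 0 0 0 1;0 0 0 0 0 0 1"}}

```text
clock: 6.68
position: [0.5989, 0.0303, 0.2302]
tool_rot: [1.0, -0.001, -0.002, -0.0]
ft_force: [0.2, 0.3, -0.7]
finger_gap: 0.0883
grasp_force: 0.0
```

Run:
```python
from h import *
for a,b in(((343,119.5),(236.5,187.5)),((284,146),(290.5,209.5))):
    p,e=tri([ray("scene",a),ray("side",b)]);print("purple",p.round(3),e)
st=state();i=capture("wrist");np.save("w6.npy",st,allow_pickle=True);cv2.imwrite("pics/w6.png",i)
s=capture("scene");t=capture("side");cv2.imwrite("pics/scene6.png",s);cv2.imwrite("pics/side6.png",t)
print(st["position"],st["tool_rot"],st["joints"])
# compose view: wrist full plus zoom
j=np.zeros((600,800,3),np.uint8);j[:400,:640]=i
f=lambda i,x,y,w,h:cv2.resize(i[y:y+h,x:x+w],(266,200),interpolation=cv2.INTER_CUBIC)
j[400:,:266]=f(t,310,170,56,42);j[400:,266:532]=f(s,280,195,80,60);j[400:,532:798]=f(s,300,140,72,54)
cv2.imwrite("pics/v10.png",j)
```

```text
purple [0.348 0.018 0.132] [0.0002 0.0002]
purple [ 0.481 -0.108  0.132] [0.0001 0.0001]
[0.59890415 0.03030699 0.2302495 ] [ 9.99997178e-01 -7.82890146e-04 -2.22949701e-03 -2.45668990e-04] [-0.34763689  0.69723651  0.39569042  1.66877564 -0.33713931  0.84825856
 -1.38117463]
```

View pics/v10.png

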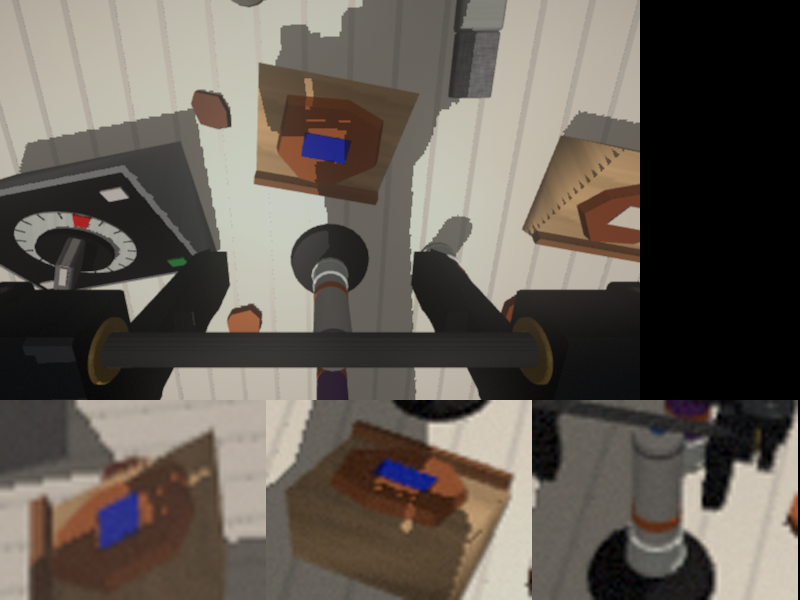

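Run:
```python
from h import *
st=np.load("w6.npy",allow_pickle=True).item()
w,s,t=[cv2.imread(f"pics/{k}6.png").astype(int) for k in("w","scene","side")]
W=lambda uv,z:plane(*ray("wrist",uv,st),[0,0,z],[0,0,1])
a,b=W((259,64),.085),W((418,94),.085);print("back",a.round(4),b.round(4),np.linalg.norm(a-b),np.arctan2(a[0]-b[0],b[1]-a[1])) 
a2,b2=W((254,184),.02),W((376,203),.02);print("front",a2.round(4),b2.round(4),np.linalg.norm(a2-b2),np.arctan2(a2[0]-b2[0],b2[1]-a2[1]))
rs=[]
for nm,i,(x,y,ww,h) in(("wrist",w,(290,120,75,50)),("scene",s,(295,205,50,30)),("side",t,(315,175,40,40))):
    c=i[y:y+h,x:x+ww];m=(c[...,0]>c[...,2]+60).astype(np.uint8)
    k=max(cv2.findContours(m,0,1)[0],key=cv2.contourArea);v,u=np.nonzero(m);uv=(x+u.mean(),y+v.mean())
    print(nm,uv,m.sum());rs.append(ray(nm,uv,st))
    if nm=="wrist": q=cv2.boxPoints(cv2.minAreaRect(k))+[x,y];print(q)
print("tape3",tri(rs),tri(rs[1:]),tri(rs[::2]),tri(rs[:2]))
T=tri(rs)[0]
yaw=np.arctan2((a-b)[1]*-1,0)
for y in(-.1,-.15,-.2,-.25):
    n=np.array([-.5*np.cos(y),-.5*np.sin(y),.866]);Q=[plane(*ray("wrist",p,st),T,n) for p in q];print(y,[np.linalg.norm(Q[i]-Q[i-1]).round(4) for i in range(4)])
# dock via outline points at z=.012 (top), dark mask
c=w[215:300,280:380];m=(c.max(2)<45).astype(np.uint8);k=max(cv2.findContours(m,0,1)[0],key=cv2.contourArea);h=cv2.convexHull(k)[:,0]+[280,215]
h=np.array([p for p in h if p[1]<268]);
g=np.array([W(p,.012)[:2] for p in h]);print("dockpts",g.round(3).tolist())
A=np.c_[2*g,np.ones(len(g))];x=np.linalg.lstsq(A,(g**2).sum(1),rcond=None)[0];print("dock",x[:2],np.sqrt(x[2]+x[:2]@x[:2]))
```

```text
back [0.6961 0.0781 0.085 ] [ 0.6731 -0.049   0.085 ] 0.1290950845338538 2.96314388385418
front [0.5787 0.1013 0.02  ] [ 0.5566 -0.0309  0.02  ] 0.134042521434255 2.976316806711327
wrist (np.float64(323.8955532574974), np.float64(147.89348500517065)) 967
[[301.09060287 155.48657608]
 [305.13758469 132.55369186]
 [347.86577225 140.09395981]
 [343.81879044 163.02684402]]
scene (np.float64(321.63157894736844), np.float64(217.21052631578948)) 76
side (np.float64(334.4754098360656), np.float64(194.8360655737705)) 61
tape3 (array([0.62558988, 0.02636314, 0.06104869]), array([0.0006, 0.0006, 0.0001])) (array([0.62585044, 0.02611819, 0.06115256]), array([0.0003, 0.0003])) (array([0.625427  , 0.02662094, 0.06111996]), array([0.0003, 0.0003])) (array([0.62506085, 0.02623501, 0.05984935]), array([0.0005, 0.0005]))
-0.1 [np.float64(0.0414), np.float64(0.0275), np.float64(0.0388), np.float64(0.0281)]
-0.15 [np.float64(0.0413), np.float64(0.0276), np.float64(0.0387), np.float64(0.028)]
-0.2 [np.float64(0.0412), np.float64(0.0277), np.float64(0.0386), np.float64(0.0279)]
-0.25 [np.float64(0.0412), np.float64(0.0277), np.float64(0.0386), np.float64(0.0278)]
dockpts [[0.527, 0.01], [0.526, 0.005], [0.525, 0.002], [0.52, -0.007], [0.513, -0.015], [0.508, -0.018], [0.504, -0.021], [0.498, -0.023], [0.494, -0.025], [0.475, -0.025], [0.486, 0.028], [0.523, 0.036], [0.525, 0.035], [0.526, 0.033], [0.527, 0.027]]
dock [0.49549747 0.01080533] 0.0336275172619132
```

```bash
cat >> h.py <<'E'
pt=-.172;az=np.array([np.cos(pt),np.sin(pt),0]);Z=np.array([0,0,1.])
tape=np.array([.6256,.0263,.0611]);nt=-.5*az+.866*Z;dl2=.35
def hold(g,tilt,back=0):
    "grasp point g, scope axis tilted by tilt from vertical towards robot"
    a=tilt-dl2;z=np.sin(a)*az-np.cos(a)*Z
    return g+(.0187-back)*z,frame(z,az)
E
python3 - <<'E'
from h import *
rs=[]
for nm,(x,y,w,h) in(("scene",(325,138,18,18)),("side",(270,172,20,16))):
    i=cv2.imread(f"pics/{nm}0.png").astype(int)[y:y+h,x:x+w]
    wt=np.clip(i[...,0]-i[...,2]-15,0,None)*(i[...,0]>100);v,u=np.mgrid[:h,:w];uv=(x+(u*wt).sum()/wt.sum(),y+(v*wt).sum()/wt.sum())
    print(nm,uv,(wt>0).sum());rs.append(ray(nm,uv));print(plane(*rs[-1],[0,0,.144],[0,0,1]).round(4))
p,e=tri(rs);print("top",p,e)
st=np.load("w6.npy",allow_pickle=True).item()
sc=np.array([*p[:2],.112]);print(sc)
g=np.array([[0.527,0.01],[0.526,0.005],[0.525,0.002],[0.52,-0.007],[0.513,-0.015],[0.508,-0.018],[0.504,-0.021],[0.498,-0.023],[0.494,-0.025],[0.523,0.036],[0.525,0.035],[0.526,0.033],[0.527,0.027]])
A=np.c_[2*g,np.ones(len(g))];x=np.linalg.lstsq(A,(g**2).sum(1),rcond=None)[0];print("dock",x[:2],np.sqrt(x[2]+x[:2]@x[:2]))
from scipy.optimize import least_squares
print("r45",least_squares(lambda c:np.hypot(*(g-c).T)-.045,[.48,.02]).x)
plan(*hold(sc,0,.11))
E
```

```text
scene (np.float64(333.73149309912174), np.float64(146.87954830614805)) 14
[0.4663 0.0186 0.144 ]
side (np.float64(278.77735849056603), np.float64(178.6943396226415)) 10
[0.4659 0.0207 0.144 ]
top [0.466191  0.0189437 0.1446434] [0.0006 0.0006]
[0.466191  0.0189437 0.112    ]
dock [0.48432239 0.01805639] 0.043621621306440594
r45 [0.48282271 0.0187211 ]
tot cm [-10.19  -1.7   -3.35] rot [ 0.0298  0.3459 -0.1699] rows 4 each [-2.55 -0.43 -0.84] [ 0.0074  0.0865 -0.0425]
```

Request:
{"fn": "send_rows", "kwargs": {"moves": "-2.55 -0.43 0 0.0074 0.0865 -0.0425 1;-2.55 -0.43 -0.3 0.0074 0.0865 -0.0425 1;-2.55 -0.43 -1 0.0074 0.0865 -0.0425 1;-2.55 -0.43 -2 0.0074 0.0865 -0.0425 1;0 0 0 0 0 0 1;0 0 0 0 0 0 1;0 0 0 0 0 0 1"}}

```text
clock: 7.42
position: [0.499, 0.0125, 0.1994]
tool_rot: [0.982, -0.084, -0.171, -0.014]
ft_force: [-0.7, 0.8, 0.1]
finger_gap: 0.0881
grasp_force: 0.0
```

Run:
```python
from h import *
sc=np.array([.4662,.0192,.112]);print(state()["joints"]);plan(*hold(sc,0,.11));plan(*hold(sc,0,0),v=1.8)
```

```text
[-0.2917277   0.77584383  0.41123401  1.69607206 -0.3606957   1.10017641
 -1.45473428]
tot cm [-0.2   0.13 -0.17] rot [ 0.0019  0.0046 -0.0008] rows 1 each [-0.2   0.13 -0.17] [ 0.0019  0.0046 -0.0008]
tot cm [ -3.91   0.78 -10.5 ] rot [ 0.0019  0.0046 -0.0008] rows 7 each [-0.56  0.11 -1.5 ] [ 0.0003  0.0007 -0.0001]
```

Request:
{"fn": "send_rows", "kwargs": {"moves": "-0.2 0.13 -0.17 0.002 0.0046 -0.0008 1;-0.53 0.09 -1.48 0 0 0 1;-0.53 0.09 -1.48 0 0 0 1;-0.53 0.09 -1.48 0 0 0 1;-0.53 0.09 -1.48 0 0 0 1;-0.53 0.09 -1.48 0 0 0 1;-0.53 0.1 -1.48 0 0 0 1;-0.53 0.1 -1.45 0 0 0 1;0 0 0 0 0 0 1;0 0 0 0 0 0 1"}}

```text
clock: 8.25
position: [0.4592, 0.02, 0.0943]
tool_rot: [0.981, -0.085, -0.175, -0.015]
ft_force: [0.3, -0.4, -1.0]
finger_gap: 0.088
grasp_force: 0.0
```

Run:
```python
from h import *
sc=np.array([.4662,.0192,.112]);print(state()["joints"],state()["ft_force"]);plan(*hold(sc,0,0),v=1.8)
```

```text
[-0.2716655   0.89396626  0.33307069  1.86957008 -0.44607435  0.8193753
 -1.38226675] [ 0.32835892 -0.3798552  -0.96324687]
tot cm [0.07 0.03 0.01] rot [ 0.0001 -0.0026  0.001 ] rows 1 each [0.07 0.03 0.01] [ 0.0001 -0.0026  0.001 ]
```

Request:
{"fn": "send_rows", "kwargs": {"moves": "0.07 0.03 0 0 -0.0026 0.001 0.3;0 0 0 0 0 0 -0.1;0 0 0 0 0 0 -0.2;0 0 0 0 0 0 -1;0 0 0 0 0 0 -1;0 0 0 0 0 0 -1;0 0 0 0 0 0 -1;0 0 0 0 0 0 -1;0 0 0 0 0 0 -1", "squeeze": 20}}

```text
clock: 9.0
position: [0.4594, 0.0198, 0.0938]
tool_rot: [0.981, -0.085, -0.174, -0.015]
ft_force: [-0.6, 0.5, -0.1]
finger_gap: 0.0353
grasp_force: 20.0
```

Run:
```python
from h import *
s=state();M=R.from_quat(s["tool_rot"]).as_matrix();print(s["ft_force"],s["finger_gap"],s["position"]-.0187*M[:,2])
G=tape+.14*nt;P,T=hold(G,np.pi/6);print("inspect tcp",P)
plan(P,T)
```

```text
[-0.55091869  0.46803845 -0.10122657] 0.03533910814105097 [0.46570352 0.01865654 0.11137849]
inspect tcp [0.55981525 0.03772789 0.16392107]
tot cm [10.04  1.8   7.01] rot [-0.0894 -0.5168  0.0014] rows 5 each [2.01 0.36 1.4 ] [-0.0179 -0.1034  0.0003]
```

Request:
{"fn": "send_rows", "kwargs": {"moves": "0 0 0.5 0 0 0 -1;0 0 1.5 0 0 0 -1;0 0 2 0 0 0 -1;0 0 2 0 0 0 -1;0 0 2 0 0 0 -1;0 0 1 0 0 0 -1;1 0.3 0.4 -0.0128 -0.0738 0.0002 -1;1.1 0.3 0.4 -0.0128 -0.0738 0.0002 -1;1.1 0.3 0.4 -0.0128 -0.0738 0.0002 -1;1.1 0.35 0.3 -0.0128 -0.0738 0.0002 -1;1.1 0.35 0.3 -0.0128 -0.0738 0.0002 -1;1.1 0.3 0.3 -0.0128 -0.0738 0.0002 -1;1.1 0.3 0.2 -0.0128 -0.0738 0.0002 -1;0 0 0 0 0 0 -1;0 0 0 0 0 0 -1;0 0 0 0 0 0 -1", "squeeze": 25}}

```text
clock: 10.33
position: [0.5349, 0.0414, 0.2066]
tool_rot: [0.993, -0.086, 0.085, 0.008]
ft_force: [0.5, -0.4, -3.0]
finger_gap: 0.0353
grasp_force: 25.0
```

Run:
```python
from h import *
s=state();print(s["joints"],s["finger_gap"])
plan(*hold(tape+.19*nt,np.pi/6));plan(*hold(tape+.14*nt,np.pi/6))
rs=[]
for nm in("scene","side"):
    i=capture(nm);cv2.imwrite(f"pics/{nm}7.png",i)
i=capture("wrist");cv2.imwrite("pics/w7.png",i)
```

```text
[-0.45743958  0.60355269  0.41037384  2.04305958 -0.46041867  0.40677085
 -1.46264986] 0.035319258254719224
tot cm [0.02 0.06 0.06] rot [ 0.0002 -0.0026  0.0003] rows 1 each [0.02 0.06 0.06] [ 0.0002 -0.0026  0.0003]
tot cm [ 2.49 -0.37 -4.27] rot [ 0.0002 -0.0026  0.0003] rows 2 each [ 1.24 -0.19 -2.13] [ 0.0001 -0.0013  0.0001]
```

```bash
cat > b.py <<'E'
from h import *
def comps(nm,f,box):
    x,y,w,h=box;i=cv2.imread(f"pics/{nm}{f}.png").astype(int)[y:y+h,x:x+w]
    m=((i[...,2]>i[...,0]*1.6)&(i[...,2]-i[...,0]>35)).astype(np.uint8)
    n,l,s,c=cv2.connectedComponentsWithStats(m)
    return [(c[k]+[x,y],s[k,2:]) for k in range(1,n) if s[k,4]>8]
E
python3 - <<'E'
from b import *
def proj(n,p):
    m=camera_model(n);return cv2.projectPoints(np.array([p]),m["rvec"],m["tvec"],m["camera_matrix"],None)[0].ravel().round(1)
a=tri([ray("scene",(333.75,173.25)),ray("side",(280.5,205.75))]);print(a)
nose=tape+.09*nt
for nm in("scene","side"):
    print(nm,"nose",proj(nm,nose),"band exp",proj(nm,nose+.035*nt),"grip",proj(nm,nose+.1*nt))
    print(comps(nm,0,(320,160,25,25) if nm=="scene" else (270,195,22,20)))
    x,y=proj(nm,nose+.035*nt).astype(int);print(comps(nm,7,(x-20,y-16,40,30)))
E
```

```text
(array([0.46627046, 0.02123051, 0.04711233]), array([0.0014, 0.0014]))
scene nose [329.3 183.3] band exp [332.4 169.5] grip [338.3 143.1]
[(array([332.91666667, 173.13888889]), array([13,  6, 36], dtype=int32))]
[(array([332.890625, 165.421875]), array([15,  7, 64], dtype=int32))]
side nose [318.8 173. ] band exp [312.4 164.1] grip [300.1 147. ]
[(array([280.46666667, 205.26666667]), array([12,  5, 30], dtype=int32))]
[(array([311.05263158, 162.07894737]), array([11,  9, 38], dtype=int32))]
```

Request:
{"fn": "send_rows", "kwargs": {"moves": "0.6 -0.08 -1 0 -0.0013 0 -1;0.7 -0.1 -1.2 0 -0.0013 0 -1;0.7 -0.1 -1.2 0 0 0 -1;0.49 -0.09 -0.87 0 0 0 -1;0 0 0 0 0 0 -1;0 0 0 0 0 0 -1;0 0 0 0 0 0 -1"}}

```text
clock: 11.07
position: [0.5601, 0.0378, 0.164]
tool_rot: [0.992, -0.086, 0.087, 0.008]
ft_force: [-0.7, 0.8, -0.4]
finger_gap: 0.0353
grasp_force: 25.0
```

Run:
```python
from h import *
s=state();print(s["ft_force"]);plan(*hold(tape+.14*nt,np.pi/6))
```

```text
[-0.74923038  0.77954589 -0.40765361]
tot cm [-0.03 -0.   -0.01] rot [0.0003 0.0019 0.0004] rows 1 each [-0.03 -0.   -0.01] [0.0003 0.0019 0.0004]
```

Request:
{"fn": "send_rows", "kwargs": {"moves": "0 0 0 0 0 0 -1;0 0 0 0 0 0 -1;0 0 0 0 0 0 -1;0 0 0 0 0 0 -1;0 0 0 0 0 0 -1;0 0 0 0 0 0 -1;0 0 0 0 0 0 -1;0 0 0 0 0 0 -1;0 0 0 0 0 0 -1;0 0 0 0 0 0 -1;0 0 0 0 0 0 -1;0 0 0 0 0 0 -1;0 0 0 0 0 0 -1;0 0 0 0 0 0 -1;0 0 0 0 0 0 -1;0 0 0 0 0 0 -1;0 0 0 0 0 0 -1;0 0 0 0 0 0 -1;0 0 0 0 0 0 -1;0 0 0 0 0 0 -1"}}

```text
clock: 12.73
position: [0.5603, 0.038, 0.1642]
tool_rot: [0.992, -0.086, 0.088, 0.007]
ft_force: [0.0, -0.2, -1.2]
finger_gap: 0.0357
grasp_force: 25.0
```

Run:
```python
from h import *
for nm in("scene","side"): cv2.imwrite(f"pics/{nm}8.png",capture(nm))
D=np.array([.482,.019,.1115])
plan(*hold(tape+.19*nt,np.pi/6));plan(*hold(D+[0,0,.09],0));plan(*hold(D,0))
def proj(n,p):
    m=camera_model(n);return cv2.projectPoints(np.array([p]),m["rvec"],m["tvec"],m["camera_matrix"],None)[0].ravel().round(1)
from b import comps
for nm in("scene","side"):
    q=tape+.04*nt;a,b=proj(nm,q),proj(nm,q+.1*nt);x,y=proj(nm,q+.041*nt).astype(int)
    for c,w in comps(nm,8,(x-14,y-12,28,24)):
        d=(b-a)/np.linalg.norm(b-a);e=c-a;print(nm,c,w,"along",e@d/np.linalg.norm(b-a),"perp px",d[0]*e[1]-d[1]*e[0])
```

```text
tot cm [-2.51  0.4   4.31] rot [0.0003 0.0024 0.    ] rows 2 each [-1.25  0.2   2.15] [0.0001 0.0012 0.    ]
tot cm [-8.46 -1.79  1.98] rot [0.0899 0.5183 0.    ] rows 5 each [-1.69 -0.36  0.4 ] [0.018  0.1037 0.    ]
tot cm [-8.46 -1.79 -7.02] rot [0.0899 0.5183 0.    ] rows 5 each [-1.69 -0.36 -1.4 ] [0.018  0.1037 0.    ]
scene [328.921875 185.359375] [16  7 64] along 0.4369788369000889 perp px 0.06540679531504567
side [320.02777778 174.69444444] [10  9 36] along 0.4230125278070489 perp px 0.05175785688810475
```

Request:
{"fn": "send_rows", "kwargs": {"moves": "-0.6 0.1 1 0 0 0 -1;-0.7 0.1 1.2 0 0 0 -1;-0.7 0.1 1.2 0 0 0 -1;-0.51 0.1 0.9 0 0 0 -1;-0.85 -0.31 -0.33 0.0128 0.074 0 -1;-0.85 -0.31 -0.33 0.0128 0.074 0 -1;-0.85 -0.31 -0.33 0.0128 0.074 0 -1;-0.85 -0.31 -0.33 0.0128 0.074 0 -1;-0.85 -0.31 -0.33 0.0128 0.074 0 -1;-0.85 -0.32 -0.33 0.0128 0.074 0 -1;-0.85 -0.32 -0.33 0.0128 0.074 0 -1;0 0 -2 0 0 0 -1;0 0 -2 0 0 0 -1;0 0 -2 0 0 0 -1;0 0 -1 0 0 0 -1;0 0 0 0 0 0 -1;0 0 0 0 0 0 -1;0 0 0 0 0 0 -1"}}

```text
clock: 14.33
position: [0.4764, 0.0201, 0.1153]
tool_rot: [0.981, -0.085, -0.172, -0.015]
ft_force: [-0.3, 0.2, -2.4]
finger_gap: 0.0358
grasp_force: 25.0
```

Run:
```python
from h import *
D=np.array([.482,.019,.1115]);print(state()["ft_force"],state()["finger_gap"])
plan(*hold(D+[0,0,.02],0));plan(*hold(D,0))
```

```text
[-0.3078403   0.24846952 -2.41247198] 0.03575202982404614
tot cm [-0.07  0.   -0.13] rot [ 0.0006  0.0025 -0.0001] rows 1 each [-0.07  0.   -0.13] [ 0.0006  0.0025 -0.0001]
tot cm [-0.07  0.   -2.13] rot [ 0.0006  0.0025 -0.0001] rows 1 each [-0.07  0.   -2.13] [ 0.0006  0.0025 -0.0001]
```

Request:
{"fn": "send_rows", "kwargs": {"moves": "-0.07 0 -0.6 0.0006 0.005 0 -1;0 0 -0.6 0 0 0 -1;0 0 -0.4 0 0 0 -1;0 0 -0.2 0 0 0 -1;0 0 -0.1 0 0 0 -1;0 0 -0.1 0 0 0 -1;0 0 -0.05 0 0 0 -1;0 0 -0.05 0 0 0 -1;0 0 0 0 0 0 -1;0 0 0 0 0 0 -1"}}

```text
clock: 15.17
position: [0.4748, 0.0201, 0.0938]
tool_rot: [0.981, -0.085, -0.176, -0.015]
ft_force: [-0.7, 0.6, 5.6]
finger_gap: 0.0355
grasp_force: 25.0
```

Request:
{"fn": "send_rows", "kwargs": {"moves": "0 0 0.03 0 0 0 -1;0 0 0 0 0 0 -0.15;0 0 0 0 0 0 0.1;0 0 0 0 0 0 0.5;0 0 0 0 0 0 1;0 0 0 0 0 0 1;0 0 0 0 0 0 1;0 0 0 0 0 0 1;0 0 0 0 0 0 1;0 0 0 0 0 0 1", "squeeze": 5}}

```text
clock: 16.0
position: [0.475, 0.0201, 0.0933]
tool_rot: [0.981, -0.085, -0.176, -0.015]
ft_force: [0.4, 0.5, -0.3]
finger_gap: 0.0874
grasp_force: 0.0
```

Request:
{"fn": "send_rows", "kwargs": {"moves": "0.34 -0.06 0.94 0 0 0 1;0.5 -0.09 1.41 0 0 0 1;0.68 -0.12 1.88 0 0 0 1;0.68 -0.12 1.88 0 0 0 1;0.68 -0.12 1.88 0 0 0 1;0.68 -0.12 1.88 0 0 0 1;0.5 0 2 0 0 0 1;0.5 0 2 0 0 0 1;1 0 2 0 0 0 1;3 0 1 0 0 0 1;3 0 0 0 0 0 1;3 0 0 0 0 0 1;0 0 0 0 0 0 1;0 0 0 0 0 0 1;0 0 0 0 0 0 1;0 0 0 0 0 0 1"}}

```text
clock: 17.33
position: [0.6194, 0.0137, 0.2625]
tool_rot: [0.981, -0.085, -0.176, -0.015]
ft_force: [-0.0, 0.3, -1.0]
finger_gap: 0.0879
grasp_force: 0.0
```

Run:
```python
from h import *
s=state();print(s["ft_force"],s["position"],s["qd"].round(3),s["finger_gap"])
rs=[]
for nm in("scene","side"):
    i=capture(nm);cv2.imwrite(f"pics/{nm}9.png",i)
m=lambda n:camera_model(n)
top=np.array([[.482,.019,.144]])
for nm in("scene","side"):
    c=m(nm);x,y=cv2.projectPoints(top,c["rvec"],c["tvec"],c["camera_matrix"],None)[0].ravel()
    x0,y0=int(x)-7,int(y)-7;i=cv2.imread(f"pics/{nm}9.png").astype(int)[y0:y0+15,x0:x0+15]
    wt=np.clip(i[...,0]-i[...,2]-15,0,None)*(i[...,0]>80);v,u=np.mgrid[:15,:15]
    uv=(x0+(u*wt).sum()/wt.sum(),y0+(v*wt).sum()/wt.sum());print(nm,(x,y),uv,(wt>0).sum());rs.append(ray(nm,uv))
print(tri(rs))
# bystanders: change outside the arm between start and now
for nm in("scene","side"):
    a,b=[cv2.GaussianBlur(cv2.imread(f"pics/{nm}{k}.png"),(5,5),0).astype(int) for k in(0,9)]
    d=(np.abs(a-b).max(2)>50).astype(np.uint8);n,l,st,ce=cv2.connectedComponentsWithStats(d)
    print(nm,[st[k].tolist() for k in range(1,n) if st[k,4]>25])
```

```text
[-0.02010538  0.28444872 -1.03082758] [0.6193551  0.01368933 0.2625403 ] [-0.001 -0.007 -0.001  0.    -0.002 -0.001 -0.001] 0.0878929251118904
scene (np.float64(332.49770279123516), np.float64(151.26686236900755)) (np.float64(nan), np.float64(nan)) 0
side (np.float64(284.6130079552388), np.float64(178.39400448469738)) (np.float64(nan), np.float64(nan)) 0
(array([nan, nan, nan]), array([nan, nan]))
scene [[334, 0, 4, 15, 44], [255, 8, 19, 18, 150], [240, 26, 56, 123, 3803], [279, 35, 5, 18, 58], [314, 35, 21, 89, 631], [286, 38, 3, 12, 29], [280, 114, 81, 112, 2357], [298, 140, 13, 7, 60], [284, 151, 34, 33, 665], [232, 154, 56, 137, 2967], [326, 176, 15, 5, 33], [325, 185, 15, 7, 51], [414, 184, 11, 9, 73], [427, 185, 7, 5, 27], [269, 238, 7, 10, 48], [287, 255, 32, 42, 769], [232, 293, 7, 6, 30], [209, 296, 70, 51, 1939]]
side [[80, 0, 73, 92, 1035], [157, 0, 16, 18, 132], [155, 0, 76, 83, 2098], [348, 3, 57, 69, 1235], [285, 8, 75, 55, 1728], [114, 69, 40, 67, 662], [357, 70, 21, 27, 360], [324, 74, 21, 7, 54], [351, 88, 11, 16, 112], [53, 108, 8, 10, 36], [299, 109, 24, 11, 167], [360, 108, 14, 7, 45], [45, 131, 6, 8, 33], [352, 137, 8, 12, 78], [111, 138, 7, 15, 68], [331, 138, 12, 11, 93], [315, 141, 7, 8, 38], [58, 170, 9, 13, 58], [277, 177, 8, 6, 29], [273, 183, 8, 25, 116], [340, 189, 8, 8, 44], [287, 192, 6, 15, 71], [323, 199, 11, 8, 46], [365, 202, 28, 15, 285], [321, 209, 15, 9, 89], [275, 210, 5, 10, 29], [404, 215, 53, 22, 697], [299, 216, 45, 25, 615], [180, 226, 105, 19, 1219], [178, 237, 240, 31, 2859], [133, 271, 17, 3, 27]]<stdin>:12: RuntimeWarning: invalid value encountered in scalar divide
```

Run:
```python
from b import *
rs=[];rt=[]
for nm,bb,tb in(("scene",(320,165,26,25),(322,140,22,22)),("side",(273,195,25,20),(275,168,20,20))):
    c=[k for k in comps(nm,9,bb)];print(nm,c);rs.append(ray(nm,max(c,key=lambda k:k[1][2])[0]))
    x,y,w,h=tb;i=cv2.imread(f"pics/{nm}9.png").astype(int)[y:y+h,x:x+w]
    wt=np.clip(i[...,0]-i[...,2]-10,0,None);v,u=np.mgrid[:h,:w];uv=(x+(u*wt).sum()/wt.sum(),y+(v*wt).sum()/wt.sum());print(uv,(wt>0).sum());rt.append(ray(nm,uv))
print("band",tri(rs),"was .4663 .0212 .0471");print("top",tri(rt))
```

```text
scene [(array([331.89473684, 177.31578947]), array([14,  5, 38], dtype=int32))]
(np.float64(nan), np.float64(nan)) 0
side [(array([285.92592593, 204.77777778]), array([11,  4, 27], dtype=int32))]
(np.float64(284.30434782608694), np.float64(178.3768115942029)) 7
band (array([0.48241098, 0.02010006, 0.04881537]), array([0.0019, 0.0019])) was .4663 .0212 .0471
top (array([nan, nan, nan]), array([nan, nan]))<stdin>:6: RuntimeWarning: invalid value encountered in scalar divide
```

```bash
python3 -c "
from workcell import *
print(job_done())"
```

```text
the job is handed in; nothing more can be done
None
```

I set the dial on the red mark, held the microscope square to the blue tape about 40 mm off for about 1.7 s, and stood it back near the middle of the pad. I handed the job in at about 17.5 s. My last check of the microscope used two camera views of its orange band and only one of its top, because the gripper hid the other, and I checked the bystanders only with a rough image comparison.

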